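# Cull the latch bolts and spray the batch with cleaner

### The job

Two of the six latch bolts in the wash pan are scrap, one too short and one bent: put both in the blue coin tray. Then push the cleaner canister's nozzle cap gently all the way down, hold it there for a moment and let it spring back up. Leave the four good bolts lying in the pan as they are, and don't shove the loose things around them out of place.

Things in the scene. Friction and masses are not known exactly. Their poses are not given: they have to be found in the camera images.
- pan: fixed shallow dark steel wash pan, 220 (x) x 280 (y) mm outside, floor and walls 4 mm thick, rim 14 mm above the bench; six bolts lie in it, in two rows of three, their middles about 72 mm apart in y and 96 mm in x, lengths roughly along the pan's x. Origin: centre of its underside, on the bench
- short_bolt: the short steel latch bolt: like the good ones but its 16 x 16 mm bar is only 30 mm long, 46 mm overall with the spigot (on its +x end). Origin: middle of its overall length, on its underside; x along it
- short_grip (a point): middle of the short bolt's square bar, at half its height (8 mm above its underside)
- bent_bolt: the bent steel latch bolt: same 16 x 16 mm bar and spigot, kinked by 50 degrees, so it lies flat as a shallow V 75 mm long, 33 mm wide. Origin: middle of its length, on its underside; in its frame the apex points to +y, the -x leg (square bar, 42 mm) runs at +0.44 rad about z from the x axis, the +x leg (square bar, then spigot) at -0.44 rad
- bent_grip (a point): middle of the bent bolt's -x leg, at half its height (8 mm above its underside): a good place to grip it, across that leg
- bent_mid (a point): middle of the bent bolt, 8 mm above its origin
- good_a: good steel latch bolt: a straight bar 16 x 16 mm and 60 mm long with a round spigot (10 mm thick, 16 mm long) on its +x end, 76 mm overall, lying flat in the pan. Origin: middle of its length, on its underside; x along it
- good_b: good steel latch bolt: a straight bar 16 x 16 mm and 60 mm long with a round spigot (10 mm thick, 16 mm long) on its +x end, 76 mm overall, lying flat in the pan. Origin: middle of its length, on its underside; x along it
- good_c: good steel latch bolt: a straight bar 16 x 16 mm and 60 mm long with a round spigot (10 mm thick, 16 mm long) on its +x end, 76 mm overall, lying flat in the pan. Origin: middle of its length, on its underside; x along it
- good_d: good steel latch bolt: a straight bar 16 x 16 mm and 60 mm long with a round spigot (10 mm thick, 16 mm long) on its +x end, 76 mm overall, lying flat in the pan. Origin: middle of its length, on its underside; x along it
- tray: fixed open blue plastic coin tray, empty, used for scrap: 120 (x) x 160 (y) mm outside, walls and floor 4 mm, rim 35 mm above the bench. Origin: centre of its underside, on the bench
- canister: aluminium cleaner canister 60 mm in diameter, clamped upright in a dark base 90 mm wide fixed to the bench; the push-down nozzle cap sits on top of it. Origin: on its axis, at the bench; z up; the spout of the cap points along its y, over towards the pan
- nozzle_top (a point): centre of the flat top of the nozzle cap (white plastic, 30 mm in diameter, 22 mm tall), 184 mm above the bench when up; it moves with the cap. The short black spout leaves the cap's side 11 mm below this point
- nozzle (a joint): how far the sprung nozzle cap is pushed down, in m: 0 up, 0.008 fully down on its stop; the spring pushes back with 2 N at the top and 10 N fully down
- pulley_a: bystander: brass pulley, 44 mm in diameter, 22 mm tall, lying flat. Origin: centre of its underside
- pulley_b: bystander: another brass pulley, the same
- fuse: bystander: white ceramic fuse with steel blade ends, 68 x 20 x 20 mm. Origin: centre of its underside
- reader: bystander: black card reader head, 75 x 90 x 56 mm. Origin: centre of its underside
- driver: bystander: screwdriver, 190 mm long, lying on the bench beyond the pan
There are look-alikes about, which are no part of the job. What is shaped like the bent_bolt but green or yellow is not meant.

How it is judged:
By the outcome, as a careful person would: the job done as asked, in the order asked, and still so for the second after the job is handed in, with the robot touching nothing.
It also fails if it takes over 61 s, if anything falls off the work surface, if the arm or the gripper's body presses on something with over 40 N, if the wrist force passes 120 N, or if a joint passes its speed limit or range.

### The arm

A 6-joint arm with a two-finger parallel gripper is mounted at the origin on the work surface. World frame = base frame: x ahead of the robot, y to its left, z up, the work surface at z = 0. Lengths are in m, angles in rad, forces in N, time in s.
With the tool pointing down it reaches from about 0.325 to 1 m from the base axis. Payload 5.1 kg.
Tool frame: the origin (TCP) lies on the centre line of the jaws, within the pads' length; the fingertips stand 17 mm ahead of it and the grasp point (between the pads) lies 2 mm behind it; z points along the fingers, y is the direction in which the jaws open and shut (so a half turn about z gives the same grasp; the last joint's range is limited). The gripper opens to 85 mm and grips with 20 to 120 N. Pads are 22 mm wide; open, the fingers measure 114 mm over their backs; the gripper's body (76 mm by 85 mm) begins 54 mm behind the grasp point. The pads swing forward as they close: fully open they stand 13 mm farther back than shut.
Start: joints at [-1.255, 0.124, 1.65, -0, 1.367, -0.083], TCP at [0.252, -0.599, 0.248] pointing down, gripper open.
Joint ranges: [-2.61, 2.61], [-1.02, 2.33], [0.03, 2.71], [-1.35, 4.49], [0.32, 2.68], [-2.91, 2.91]. Speed limits (rad/s): [2.57, 2.57, 3.14, 3.14, 3.14, 3.14].

### API

Orientations are given as a unit quaternion [w, x, y, z].
In Python, from workcell import env, cams gives the robot as it stands. The module is installed in compiled form; this text tells all that it offers.
- The arm moves only by the shell command python3 -m inch 'ROWS' [FORCE]. ROWS is JSON, a list of rows, each a list of 7 numbers: the turn, a rotation vector about the tool's x, y, z in units of 8 degrees (1.0 is 8 degrees), then the shift along the tool's x, y, z in units of 30 mm (1.0 is 30 mm), then the finger opening in mm, from 0 to 85.4. In form: [[wx, wy, wz, x, y, z, gripper], ...]. A call has 1 to 10 rows; each row shifts and turns the pose as measured when the row begins, along the tool's axes as they then stand; what a row does not reach is not made up. A row lasts 1/8 s, in which the tool goes at most 62.5 mm and 10.7 degrees, less where a joint would pass 70% of its speed; a pose out of reach is approached as far as the arm can. A call is refused whole if a number of a shift passes 1 or a number of a turn 1, either way. A call with a gripper value outside its range is refused whole. The fingers move at their own pace and stop on an object; FORCE is the grip in N (left out, the last holds). Time passes only in rows, so rows that do not move let the fingers close. It gives the time, the measured TCP pose, the force and the opening at its end, in the units of the state.
- env.get_obs(): the state, without advancing time (a new reading comes with each control period).
- cams.grab_frame(name): name is "scene" or "top"; returns the picture (384x512x3 uint8, blue, green, red); there is no depth.
- cams.camera_params(name): a dict with "K" (3x3 intrinsics, pixels), "distortion" ([k1, k2, p1, p2, k3] as OpenCV has them; the pictures are not rectified), "R" (3x3) and "t" (3): a world point X has camera coordinates R X + t. Camera axes: x right, y down, z forward; pixel columns grow to the right and rows downward; lengths in m; the calibration is good to about 2 mm. A picture is of the moment at which its call begins. camera_params takes no time and is no camera call.
- env.close_job(): hands the job in, once; it reports no verdict.
Trained networks look in the newest picture that a camera, given by its name, has taken for a name from the list of things; names that differ only in an ending like _2 or _b are one class to them, and where a whole thing is asked for, a point or a joint stands for the part that bears it (a point fixed in the world has none). Each returns a list of dicts, best first, with "p" (0 to 1); they miss things now and then, are a little off and sometimes report something else, mostly with a low value. They report only what shows in the picture. A call takes as long as a camera call. They do not tell look-alikes from the thing itself.
- cams.silhouettes(camera, query): "pixels" (384x512 bool, what is visible of it) and "bbox" ([left, top, right, bottom] in pixels, round what is visible of it).
The state is a dict: "t": time; "joints": joint angles; "qd": joint speeds; "tau": joint torques, N m; "tool_pos": TCP position; "eef_rot": TCP orientation; "force": force on the tool from outside, world axes, zero at the start; "ft_torque": the same for the moment, N m; "width": opening from 0.0 (shut) to 1.0 (fully open).
Only numpy, scipy, OpenCV 4.12 (cv2) and the standard library are available. Lean on these libraries where they do the work, as an engineer would, in place of code of your own. Each camera call takes 0.05 s, during which the arm holds its last target.

## Working session

There is one attempt and no reset: what is moved stays moved. The work goes in short steps, Python scripts to look and compute and a shell command to move; the robot and the scene stay as the last step left them, time stands still between calls to the robot, and variables do not carry over. Pictures are saved under pics/ and viewed, and the job is handed in when it is done.

```bash
mkdir -p pics; python3 - <<'E'
from workcell import env,cams
import cv2
for n in("scene","top"):
    cv2.imwrite(f"pics/{n}0.png",cams.grab_frame(n))
    p=cams.camera_params(n);print(n,{k:[[round(float(x),4) for x in r] if hasattr(r,'__len__') else round(float(r),4) for r in v] for k,v in p.items()})
print(env.get_obs())
E
```

```text
scene {'K': [[389.6129, 0.0, 254.3294], [0.0, 389.6129, 188.373], [0.0, 0.0, 1.0]], 'distortion': [-0.1267, 0.0, 0.0, 0.0, 0.0], 'R': [[-0.886, 0.4636, 0.0101], [0.351, 0.6848, -0.6386], [-0.303, -0.5622, -0.7695]], 't': [0.5212, -0.0757, 1.3087]}
top {'K': [[367.1897, 0.0, 258.6936], [0.0, 367.1897, 193.0862], [0.0, 0.0, 1.0]], 'distortion': [-0.0641, 0.0, 0.0, 0.0, 0.0], 'R': [[0.0156, -0.9998, 0.012], [-0.985, -0.0174, -0.1716], [0.1718, -0.0091, -0.9851]], 't': [-0.0658, 0.5741, 0.9901]}
{'t': 0.1, 'joints': array([-1.25463031e+00,  1.24466284e-01,  1.65154831e+00, -1.41082235e-05,
        1.36752629e+00, -8.25841421e-02]), 'qd': array([ 0.00044534, -0.00067751, -0.00404435,  0.00011012, -0.00066877,
        0.00090222]), 'tau': array([ 4.06491281e-04, -4.24927461e+01, -3.66655362e+01, -1.30853691e-04,
        3.89824461e-03,  4.97433177e-06]), 'tool_pos': array([ 0.2521874 , -0.59850842,  0.24715241]), 'eef_rot': array([-9.66675362e-04,  9.80189791e-01,  1.98058137e-01, -1.20369924e-04]), 'force': array([ 0.07443834, -0.28242124, -0.5233182 ]), 'ft_torque': array([ 0.00127064, -0.00200552,  0.028199  ]), 'width': 0.9983472484564594}
```

View pics/top0.png

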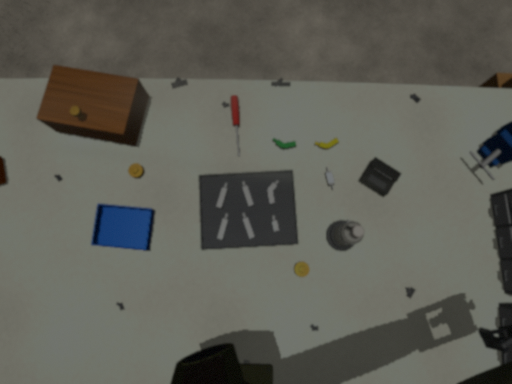

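View pics/scene0.png

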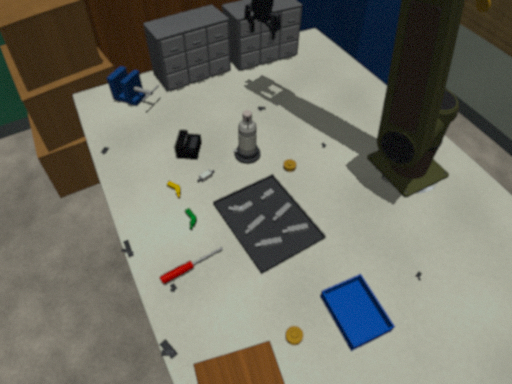

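The top view shows the pan at about (248,210), with the bent bolt at (272,191) and the short bolt at (275,224). The tray is at (124,227) and the canister at about (345,234). Next I'll zoom in and measure.

```bash
cat > h.py <<'E'
from workcell import env,cams
import cv2, numpy as np
def unproj(n,uv,z):
    p=cams.camera_params(n);K=np.array(p["K"]);R=np.array(p["R"]);t=np.array(p["t"]).ravel()
    u=cv2.undistortPoints(np.array(uv,float).reshape(-1,1,2),K,np.array(p["distortion"])).reshape(-1,2)
    d=np.c_[u,np.ones(len(u))]@R; c=-R.T@t
    return c+d*((z-c[2])/d[:,2])[:,None]
def proj(n,X):
    p=cams.camera_params(n);R=np.array(p["R"])
    return cv2.projectPoints(np.array(X,float).reshape(-1,1,3),cv2.Rodrigues(R)[0],np.array(p["t"],float),np.array(p["K"]),np.array(p["distortion"]))[0].reshape(-1,2)
E
python3 - <<'E'
from h import *
for n,box in(("top",(195,165,305,255)),("scene",(205,170,330,275))):
    im=cams.grab_frame(n);x0,y0,x1,y1=box
    c=cv2.resize(im[y0:y1,x0:x1],None,fx=6,fy=5.6 if n!="top" else 6,interpolation=cv2.INTER_CUBIC)
    cv2.imwrite(f"pics/{n}1.png",c)
    cv2.imwrite(f"pics/{n}_raw.png",im)
im=cv2.imread("pics/top_raw.png")
g=im.min(axis=2).astype(float)
sub=np.zeros(g.shape,np.uint8); sub[173:246,203:294]=(g[173:246,203:294]>95)
print(g[210,203:294:6], g[191,268:280])
k,l,s,ce=cv2.connectedComponentsWithStats(sub)
for i in range(1,k):
    if s[i,4]>15:
        ys,xs=np.nonzero(l==i); P=unproj("top",np.c_[xs,ys],0.018)[:,:2]
        w,v=np.linalg.eigh(np.cov(P.T)); a=v[:,1]; q=(P-P.mean(0))@v
        print(s[i],ce[i].round(1),P.mean(0).round(4),"ang",round(np.degrees(np.arctan2(a[1],a[0])),1),np.ptp(q,axis=0).round(3))
for n in("top","scene"):
  for q in("bent_bolt","short_bolt","nozzle_top","canister","tray","pan"):
    cams.grab_frame(n)
    for d in cams.silhouettes(n,q)[:3]:
        ys,xs=np.nonzero(d["pixels"]); print(n,q,round(d["p"],2),np.round(d["bbox"],1),len(xs),xs.mean().round(1),ys.mean().round(1))
E
```

```text
[44. 46. 47. 46. 49. 47. 45. 48. 47. 48. 46. 46. 46. 47. 46. 45.] [ 95. 105. 106. 106.  95.  73.  52.  47.  47.  45.  47.  45.]
[268 184   7  19  71] [271.  192.8] [ 0.5823 -0.0926] ang 176.1 [0.017 0.054]
[244 187   8  18  74] [247.5 195.5] [ 0.573 -0.024] ang -161.2 [0.011 0.054]
[217 188   9  19  76] [221.2 197.1] [0.5669 0.0525] ang 164.8 [0.012 0.055]
[218 219   9  20  86] [222.  228.4] [0.4757 0.0471] ang 166.1 [0.012 0.056]
[244 218  10  20  86] [248.1 227.5] [ 0.4797 -0.0278] ang -159.6 [0.013 0.056]
[273 221   5  10  38] [274.9 225.3] [ 0.4874 -0.1048] ang -167.3 [0.012 0.027]
top bent_bolt 0.44 [273.6 138.9 295.4 148.4] 82 284.5 144.5
top bent_bolt 0.42 [315.4 134.9 339.3 148.5] 172 326.8 144.3
top nozzle_top 0.6 [343.9 222.2 365.2 233.3] 152 356.7 230.2
top canister 0.93 [326.8 218.8 365.2 252.6] 921 344.1 234.1
top canister 0.21 [359.9 157.7 402.6 194.4] 945 379.1 176.6
top tray 0.68 [ 95.5 204.8 153.2 246.3] 2469 122.7 226.4
top pan 0.82 [199.5 167.6 296.9 250.5] 6425 247.6 209.9
top pan 0.26 [217.6 213.5 226.6 237.4] 132 222.5 226.6
scene bent_bolt 0.61 [184.7 209.4 196.9 229.1] 147 191.0 218.2
scene bent_bolt 0.44 [229.5 201.4 254.2 212.9] 196 241.1 207.6
scene short_bolt 0.62 [261.8 185.5 275.8 197.3] 70 267.7 193.8
scene short_bolt 0.44 [280.8 222.8 310.7 234.3] 204 295.5 229.0
scene short_bolt 0.27 [258.3 239.7 278.8 250.4] 163 269.5 242.5
scene nozzle_top 0.44 [243.8 109.8 254.1 117.5] 81 247.2 115.1
scene canister 0.87 [232.3 109.1 261.6 165.5] 979 247.1 140.2
scene pan 0.74 [216.4 172.3 325.7 270. ] 5255 267.6 222.7
```

View pics/top1.png

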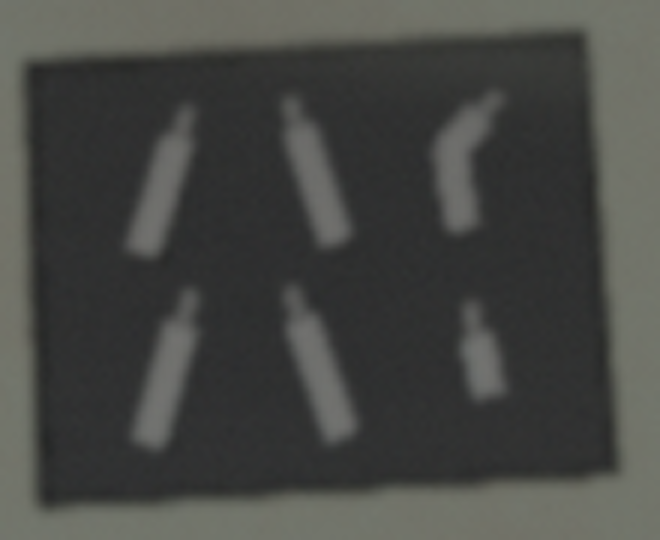

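View pics/scene1.png

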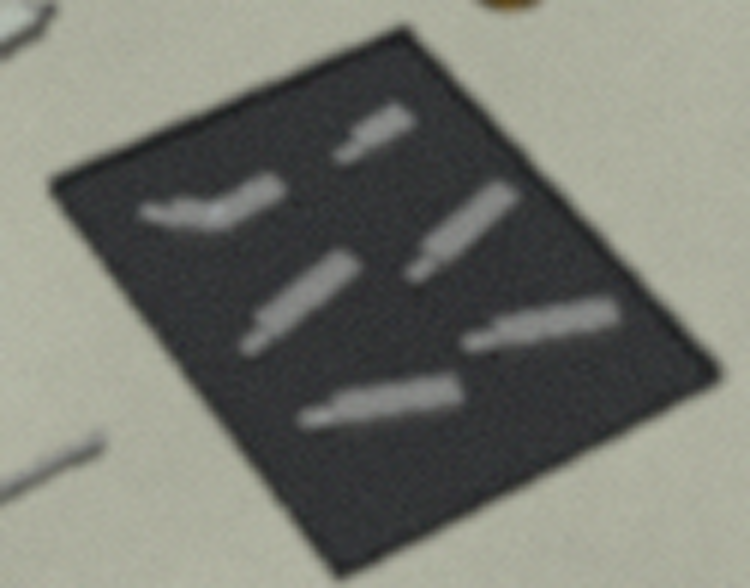

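The zoomed views show the bent bolt with its square leg at the bottom (near the robot) and its apex on the left (+y). The short bolt is at full-image pixel (275,225). I'll refine all poses by rendering models into both cameras and fitting.

```bash
cat > fit.py <<'E'
from h import *
from scipy.optimize import minimize
S=8
def mask(n,prisms,box):
    x0,y0,x1,y1=box; m=np.zeros(((y1-y0)*S,(x1-x0)*S),np.uint8)
    for P in prisms:
        q=(proj(n,P)-[x0-.5,y0-.5])*S-.5
        h=cv2.convexHull(np.round(q*16).astype(np.int32))
        cv2.fillConvexPoly(m,h,1,shift=4)
    m=cv2.GaussianBlur(m.astype(np.float32),(0,0),S*.5)
    return cv2.resize(m,(x1-x0,y1-y0),interpolation=cv2.INTER_AREA)
def box3(x0,x1,w,z0,z1): return np.array([[x,y,z] for x in(x0,x1) for y in(-w/2,w/2) for z in(z0,z1)])
def place(P,x,y,a):
    c,s=np.cos(a),np.sin(a); return np.c_[P[:,0]*c-P[:,1]*s+x,P[:,0]*s+P[:,1]*c+y,P[:,2]]
def straight(L): # bar centred at origin
    return [box3(-L/2,L/2,.016,.004,.020),box3(L/2,L/2+.016,.010,.007,.017)]
def bent(): # apex origin
    A=place(box3(-.042,.003,.016,.004,.020),0,0,.44)
    B=[place(b,0,0,-.44) for b in (box3(-.003,.018,.016,.004,.020),box3(.018,.034,.010,.007,.017))]
    return [A]+B
def fit(n,im,model,x0):
    g=im.astype(float).mean(2)
    pts=np.vstack([place(p,*x0) for p in model]); uv=proj(n,pts)
    b=[int(uv[:,0].min()-5),int(uv[:,1].min()-5),int(uv[:,0].max()+6),int(uv[:,1].max()+6)]
    I=g[b[1]:b[3],b[0]:b[2]]
    def f(v):
        x=[x0[0]+v[0]*.01,x0[1]+v[1]*.01,x0[2]+v[2]*.3]
        m=mask(n,[place(p,*x) for p in model],b)
        A=np.c_[m.ravel(),np.ones(m.size)]; c,*_=np.linalg.lstsq(A,I.ravel(),rcond=None)
        return ((A@c-I.ravel())**2).mean()
    best=None
    for da in(-.6,0,.6):
        r=minimize(f,[0,0,da],method="Nelder-Mead",options=dict(initial_simplex=[[0,0,da],[.5,0,da],[0,.5,da],[0,0,da+.5]],maxiter=200))
        if best is None or r.fun<best.fun: best=r
    v=best.x
    return np.array([x0[0]+v[0]*.01,x0[1]+v[1]*.01,x0[2]+v[2]*.3]),best.fun,I.var()
E
python3 - <<'E'
from fit import *
for n in("top","scene"):
    im=cv2.imread(f"pics/{n}_raw.png")
    for nm,m,x0 in(("bent",bent(),(.59,-.09,-.38)),("short",straight(.03),(.482,-.105,.2)),("gA",straight(.06),(.57,-.024,.3)),("gB",straight(.06),(.472,-.029,.33))):
        r=fit(n,im,m,x0); print(n,nm,r[0].round(4),np.degrees(r[0][2]).round(1),round(r[1],1),round(r[2],1))
        if nm=="bent":
            x,y,a=r[0]; print("  grip",x-.021*np.cos(a+.44),y-.021*np.sin(a+.44),"leg ang",np.degrees(a+.44))
# tray corners, nozzle
im=cv2.imread("pics/top_raw.png").astype(int)
t=((im[...,0]-im[...,2])>40)
k,l,s,c=cv2.connectedComponentsWithStats(t.astype(np.uint8))
for i in range(1,k):
    if s[i,4]>500:
        r=cv2.minAreaRect(np.argwhere(l==i)[:,::-1].astype(np.float32)); print(s[i]); print(unproj("top",cv2.boxPoints(r),.03).round(3))
for n,b in(("top",(320,205,375,260)),("scene",(225,100,270,170))):
    c=cv2.imread(f"pics/{n}_raw.png")[b[1]:b[3],b[0]:b[2]]
    cv2.imwrite(f"pics/{n}_can.png",cv2.convertScaleAbs(cv2.resize(c,None,fx=8,fy=8,interpolation=cv2.INTER_CUBIC),alpha=1.5))
E
```

```text
top bent [ 0.5954 -0.0887 -0.3015] -17.3 17.7 331.2
  grip 0.5746282552438988 -0.09161790149529232 leg ang 7.932608727264702
top short [ 0.4865 -0.1055  0.2264] 13.0 15.9 310.1
top gA [ 0.574  -0.0238  0.3315] 19.0 15.7 336.5
top gB [ 0.4793 -0.0279  0.3609] 20.7 20.1 365.8Traceback (most recent call last):
  File "<stdin>", line 5, in <module>
  File "fit.py", line 33, in fit
    r=minimize(f,[0,0,da],method="Nelder-Mead",options=dict(initial_simplex=[[0,0,da],[.5,0,da],[0,.5,da],[0,0,da+.5]],maxiter=200))
    res = _minimize_neldermead(fun, x0, args, callback, bounds=bounds,
                               **options)
    fsim[j] = func(sim[j])
              ~~~~^^^^^^^^
    fx = function(np.copy(x), *(wrapper_args + args))
  File "fit.py", line 28, in f
    m=mask(n,[place(p,*x) for p in model],b)
  File "fit.py", line 7, in mask
    q=(proj(n,P)-[x0-.5,y0-.5])*S-.5
       ~~~~^^^^^
  File "h.py", line 9, in proj
    p=cams.camera_params(n);R=np.array(p["R"])
ValueError: time passes only in moves, steps and waits
```

```bash
sed -i 's/cams.camera_params(n)/CP(n)/' h.py; sed -i '2a import functools\n@functools.cache\ndef CP(n): return cams.camera_params(n)' h.py
python3 - <<'E'
from fit import *
for n in("top","scene"):
    im=cv2.imread(f"pics/{n}_raw.png")
    for nm,m,x0 in(("bent",bent(),(.59,-.09,-.38)),("short",straight(.03),(.482,-.105,.2)),("gA",straight(.06),(.57,-.024,.3)),("gB",straight(.06),(.472,-.029,.33))):
        r=fit(n,im,m,x0); print(n,nm,r[0].round(4),np.degrees(r[0][2]).round(1),round(r[1],1),round(r[2],1))
        if nm=="bent":
            x,y,a=r[0]; print("  grip",x-.021*np.cos(a+.44),y-.021*np.sin(a+.44),"leg ang",np.degrees(a+.44))
im=cv2.imread("pics/top_raw.png").astype(int)
t=((im[...,0]-im[...,2])>40)
k,l,s,c=cv2.connectedComponentsWithStats(t.astype(np.uint8))
for i in range(1,k):
    if s[i,4]>500:
        r=cv2.minAreaRect(np.argwhere(l==i)[:,::-1].astype(np.float32)); print(s[i]); print(unproj("top",cv2.boxPoints(r),.03).round(3))
for n,b in(("top",(320,205,375,260)),("scene",(225,100,270,170))):
    c=cv2.imread(f"pics/{n}_raw.png")[b[1]:b[3],b[0]:b[2]]
    cv2.imwrite(f"pics/{n}_can.png",cv2.convertScaleAbs(cv2.resize(c,None,fx=8,fy=8,interpolation=cv2.INTER_CUBIC),alpha=1.5))
print(env.get_obs()["t"])
E
```

```text
top bent [ 0.5954 -0.0887 -0.3015] -17.3 17.7 331.2
  grip 0.5746282552438988 -0.09161790149529232 leg ang 7.932608727264702
top short [ 0.4865 -0.1055  0.2264] 13.0 15.9 310.1
top gA [ 0.574  -0.0238  0.3315] 19.0 15.7 336.5
top gB [ 0.4793 -0.0279  0.3609] 20.7 20.1 365.8
scene bent [ 0.5911 -0.0915 -0.2721] -15.6 222.1 684.2
  grip 0.5703748537801222 -0.09501041479970855 leg ang 9.621933287046195
scene short [ 0.4827 -0.108   0.291 ] 16.7 62.5 464.6
scene gA [ 0.5697 -0.0266  0.3748] 21.5 170.5 574.7
scene gB [ 0.4758 -0.03    0.3802] 21.8 442.1 797.4
[  92  205   60   45 2086]
[[0.423 0.417 0.03 ]
 [0.539 0.415 0.03 ]
 [0.526 0.25  0.03 ]
 [0.411 0.255 0.03 ]]
1.4
```

View pics/top_can.png

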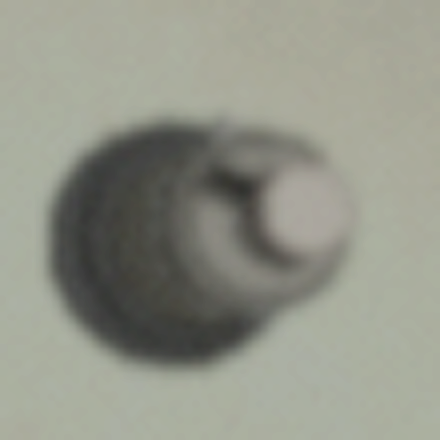

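View pics/scene_can.png

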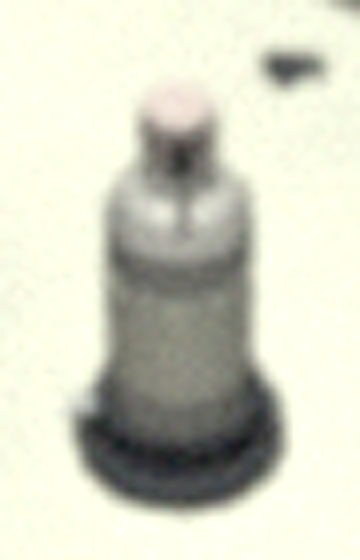

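```bash
cat > d.py <<'E'
from h import *
import sys
from scipy.spatial.transform import Rotation as Ro
def rel(x,y,z,ang=None):
    o=env.get_obs();q=o["eef_rot"];R=Ro.from_quat([q[1],q[2],q[3],q[0]])
    a=R.as_matrix()[:,0]
    print("t",round(o["t"],2),"pos",o["tool_pos"].round(4),"yaw",np.degrees(np.arctan2(a[1],a[0])).round(1),"tilt",np.degrees(np.arccos(-R.as_matrix()[2,2])).round(2),"F",o["force"].round(1),"w",round(o["width"],3),"q",o["joints"].round(2))
    # shift in frame after final yaw
    if ang is not None:
        c,s=np.cos(np.radians(ang)),np.sin(np.radians(ang))
        T=np.array([[c,s,0],[s,-c,0],[0,0,-1.]]).T
        print("turn units",(R.inv()*Ro.from_matrix(T)).as_rotvec()/np.radians(8))
        print("shift units in final frame",((np.array([x,y,z])-o["tool_pos"])@T/.03).round(2))
    print("shift units now",(R.inv().apply(np.array([x,y,z])-o["tool_pos"])/.03).round(2))
if __name__=="__main__": rel(*[float(v) for v in sys.argv[1:]])
E
python3 d.py 0.5725 -0.093 0.15 8.7
python3 - <<'E'
from h import *
a=unproj("top",[[357.6,230.5]],.184);b=unproj("scene",[[246.75,112.5]],.184)
print(a,b)
# canister base centres
print(unproj("top",[[320+155/8-.5,205+240/8-.5]],.01),unproj("scene",[[225+179/8-.5,100+430/8-.5]],.015))
E
```

```text
t 1.4 pos [ 0.2524 -0.599   0.2483] yaw 22.8 tilt 0.0 F [-0.2 -0.1  0. ] w 0.994 q [-1.25  0.12  1.65  0.    1.37 -0.08]
turn units [-3.83212054e-04 -8.07500932e-05  1.76842512e+00]
shift units in final frame [ 13.1  -15.06   3.28]
shift units now [ 16.38 -11.4    3.28]
[[ 0.46331806 -0.29778822  0.184     ]] [[ 0.46194483 -0.29573414  0.184     ]]
[[ 0.46405661 -0.29146737  0.01      ]] [[ 0.4661547  -0.28812108  0.015     ]]
```

```bash
python3 -m inch '[[0,0,0.88,0.5,-0.5,0,45],[0,0,0.88,0.9,-0.9,0,45],[0,0,0,0.9,-1,0,45],[0,0,0,0.9,-1,0,45],[0,0,0,0.9,-1,0,45],[0,0,0,0.9,-1,0,45],[0,0,0,0.9,-1,0,45],[0,0,0,0.9,-1,0,45],[0,0,0,0.9,-1,0,45],[0,0,0,0.9,-1,0,45]]' 60; python3 d.py 0.5725 -0.093 0.15 8.7
```

```text
t: 2.65
tool_pos: [0.4633, -0.2703, 0.2492]
eef_rot: [0.001, 0.998, 0.069, 0.001]
force: [0.6, -1.3, -0.8]
width: 0.528
t 2.65 pos [ 0.4633 -0.2703  0.2492] yaw 7.9 tilt 0.2 F [ 0.6 -1.3 -0.8] w 0.528 q [-0.63 -0.13  1.9  -0.    1.37  0.8 ]
turn units [ 0.01999708 -0.0158089  -0.09427174]
shift units in final frame [ 4.49 -5.29  3.31]
shift units now [ 4.42 -5.36  3.3 ]
```

```bash
python3 -m inch '[[0,0,-0.1,0.9,-1,0,42],[0,0,0,0.9,-1,0.2,42],[0,0,0,0.9,-1,0.4,42],[0,0,0,0.9,-1,0.6,42],[0,0,0,0.8,-0.9,1,42],[0,0,0,0.3,-0.4,0.8,42],[0,0,0,0,0,0.2,42],[0,0,0,0,0,0,42]]'; python3 d.py 0.5725 -0.093 0.06 8.7
```

```text
t: 3.65
tool_pos: [0.5849, -0.0844, 0.1536]
eef_rot: [0.003, 0.997, 0.079, 0.004]
force: [-0.2, -0.5, -1.2]
width: 0.491
t 3.65 pos [ 0.5849 -0.0844  0.1536] yaw 9.0 tilt 0.57 F [-0.2 -0.5 -1.2] w 0.491 q [-0.23  0.07  1.88 -0.    1.19  1.18]
turn units [ 0.04784552 -0.05305829  0.04055499]
shift units in final frame [-0.45  0.22  3.12]
shift units now [-0.47  0.2   3.12]
```

```bash
python3 -m inch '[[0.05,-0.05,0.04,-0.4,0.2,0.7,42],[0,0,0,0,0,1,42],[0,0,0,0,0,1,42],[0,0,0,0,0,0.2,42],[0,0,0,0,0,0,42]]'; python3 d.py 0.5725 -0.093 0.023 8.7
python3 - <<'E'
from h import *
for n,b in(("top",(195,150,325,255)),("scene",(195,140,320,245))):
    im=cams.grab_frame(n);cv2.imwrite(f"pics/{n}_b1.png",cv2.convertScaleAbs(cv2.resize(im[b[1]:b[3],b[0]:b[2]],None,fx=5,fy=5,interpolation=cv2.INTER_CUBIC),alpha=1.4))
E
```

```text
t: 4.28
tool_pos: [0.5726, -0.0984, 0.0662]
eef_rot: [0.001, 0.997, 0.073, 0.002]
force: [-0.5, -0.2, -0.6]
width: 0.486
t 4.28 pos [ 0.5726 -0.0984  0.0662] yaw 8.3 tilt 0.26 F [-0.5 -0.2 -0.6] w 0.486 q [-0.26  0.15  1.95 -0.    1.04  1.16]
turn units [ 0.01496875 -0.02908139 -0.04663434]
shift units in final frame [ 0.03 -0.18  1.44]
shift units now [ 0.02 -0.18  1.44]
```

View pics/scene_b1.png

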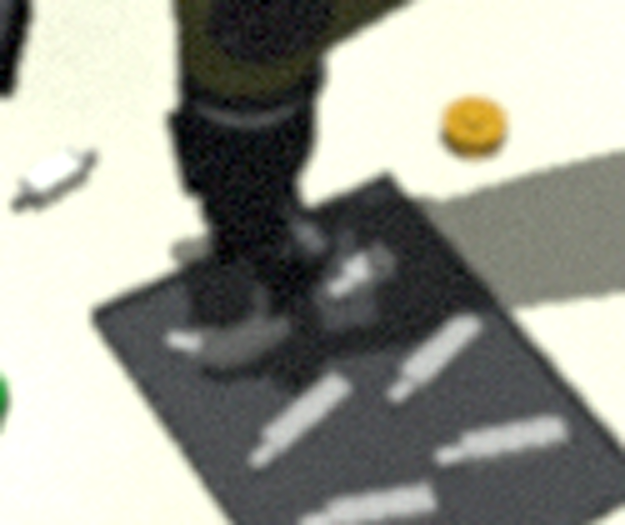

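View pics/top_b1.png

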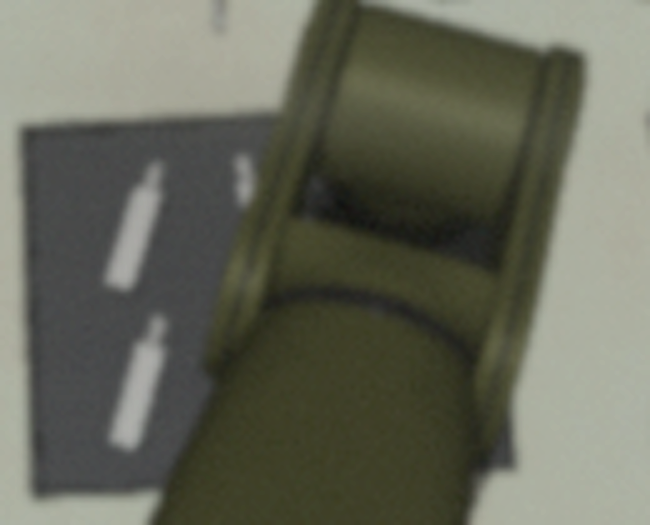

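The scene view shows the fingers straddling the bent bolt, which is at about zoom pixel (235,345). Nothing else is near them, so I'll centre and descend.

```bash
python3 -m inch '[[0,0,0,0,-0.18,0.4,42],[0,0,0,0,0,0.5,42],[0,0,0,0,0,0.3,42],[0,0,0,0,0,0.05,42],[0,0,0,0,0,0,42]]'; python3 d.py 0.5725 -0.093 0.023 8.7
```

```text
t: 5.0
tool_pos: [0.5739, -0.0926, 0.0288]
eef_rot: [0.002, 0.997, 0.073, 0.004]
force: [0.3, -0.5, 0.4]
width: 0.496
t 5.0 pos [ 0.5739 -0.0926  0.0288] yaw 8.4 tilt 0.52 F [ 0.3 -0.5  0.4] w 0.496 q [-0.25  0.21  1.96 -0.    0.97  1.17]
turn units [ 0.02746882 -0.05916432 -0.03889263]
shift units in final frame [-0.05  0.01  0.19]
shift units now [-0.05  0.01  0.19]
```

```bash
python3 -m inch '[[0,0,0,-0.05,0,0.17,42],[0,0,0,0,0,0,42]]' 60; python3 -m inch '[[0,0,0,0,0,0,8],[0,0,0,0,0,0,8],[0,0,0,0,0,0,8],[0,0,0,0,0,0,8],[0,0,0,0,0,0,8]]' 60; python3 d.py 0.5725 -0.093 0.12 8.7
```

```text
t: 5.25
tool_pos: [0.5727, -0.0929, 0.0237]
eef_rot: [0.002, 0.997, 0.073, 0.005]
force: [0.4, 0.4, -0.4]
width: 0.492
t: 5.88
tool_pos: [0.573, -0.0931, 0.0242]
eef_rot: [0.002, 0.997, 0.073, 0.005]
force: [0.2, 0.3, 0.4]
width: 0.166
t 5.88 pos [ 0.573  -0.0931  0.0242] yaw 8.4 tilt 0.61 F [0.2 0.3 0.4] w 0.166 q [-0.25  0.21  1.96 -0.    0.96  1.17]
turn units [ 0.03217274 -0.06978294 -0.03953831]
shift units in final frame [-0.01 -0.   -3.19]
shift units now [ 0.02  0.01 -3.19]
```

```bash
python3 -m inch '[[0,0,0,0,0,0,8],[0,0,0,0,0,-0.5,8],[0,0,0,0,0,-0.8,8],[0,0,0,0,0,-1,8],[0,0,0,0,0,-1,8],[0,0,0,0,0,-0.3,8]]' 80; python3 d.py 0.474 0.365 0.12 8.7
python3 - <<'E'
from h import *
for n,b in(("scene",(195,100,320,245)),):
    im=cams.grab_frame(n);cv2.imwrite(f"pics/{n}_b2.png",cv2.convertScaleAbs(cv2.resize(im[b[1]:b[3],b[0]:b[2]],None,fx=4,fy=4,interpolation=cv2.INTER_CUBIC),alpha=1.6))
E
```

```text
t: 6.62
tool_pos: [0.5712, -0.0926, 0.1373]
eef_rot: [0.002, 0.997, 0.073, 0.005]
force: [0.6, 0.2, -1.5]
width: 0.159
t 6.62 pos [ 0.5712 -0.0926  0.1373] yaw 8.4 tilt 0.55 F [ 0.6  0.2 -1.5] w 0.159 q [-0.25  0.06  1.92 -0.    1.16  1.17]
turn units [ 0.02940833 -0.0627851  -0.03910842]
shift units in final frame [ -0.9  -15.57   0.58]
shift units now [ -0.98 -15.56   0.51]
```

View pics/scene_b2.png

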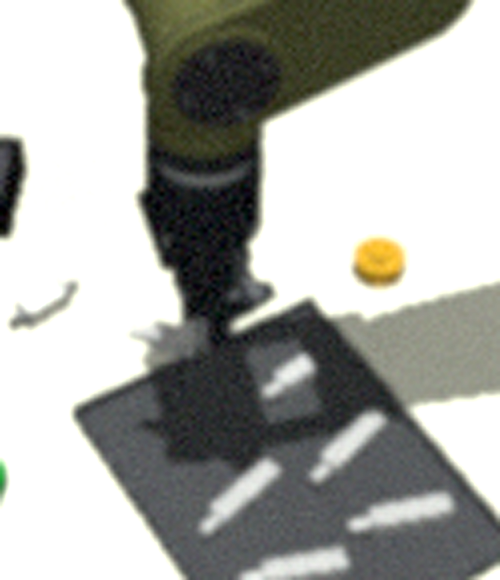

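The scene view shows the bent bolt held clear of the pan, with the other five bolts undisturbed. Now I'll carry it to the tray.

```bash
python3 -m inch '[[0,0,0,0,-0.5,0,8],[0,0,0,0,-0.9,0,8],[0,0,0,0,-1,0,8],[0,0,0,-0.1,-1,0,8],[0,0,0,-0.1,-1,0,8],[0,0,0,-0.1,-1,0,8],[0,0,0,-0.1,-1,0,8],[0,0,0,-0.1,-1,0,8],[0,0,0,-0.1,-1,0,8],[0,0,0,-0.1,-1,0,8]]'; python3 d.py 0.460 0.365 0.12
```

```text
t: 7.92
tool_pos: [0.4947, 0.1972, 0.1206]
eef_rot: [-0.0, 0.997, 0.073, -0.01]
force: [-0.0, -0.0, -1.6]
width: 0.165
t 7.92 pos [0.4947 0.1972 0.1206] yaw 8.3 tilt 1.09 F [-0.  -0.  -1.6] w 0.165 q [ 0.28 -0.01  2.01  0.    1.16  1.7 ]
shift units now [-0.33 -5.7   0.04]
```

```bash
python3 -m inch '[[0,0,0,-0.1,-1,0,8],[0,0,0,-0.1,-1,0,8],[0,0,0,-0.1,-1,0,8],[0,0,0,-0.05,-0.9,0,8],[0,0,0,0,-0.4,0,8],[0,0,0,0,0,0,8],[0,0,0,0,0,0,8]]'; python3 d.py 0.460 0.365 0.06 8.7
```

```text
t: 8.8
tool_pos: [0.454, 0.3288, 0.1099]
eef_rot: [0.003, 0.997, 0.075, -0.019]
force: [0.4, -0.2, -0.6]
width: 0.165
t 8.8 pos [0.454  0.3288 0.1099] yaw 8.6 tilt 2.17 F [ 0.4 -0.2 -0.6] w 0.165 q [0.53 0.08 1.95 0.01 1.15 1.94]
turn units [ 0.02507832  0.26990628 -0.00751111]
shift units in final frame [ 0.38 -1.16  1.66]
shift units now [ 0.44 -1.17  1.65]
```

```bash
python3 -m inch '[[0.02,0.27,0,0.2,-0.5,0.3,8],[0,0,0,0.15,-0.4,0.7,8],[0,0,0,0,-0.2,0.6,8],[0,0,0,0,0,0,8],[0,0,0,0,0,0,8]]'; python3 d.py 0.460 0.365 0.027 8.7
```

```text
t: 9.43
tool_pos: [0.4609, 0.36, 0.0606]
eef_rot: [0.001, 0.997, 0.073, 0.001]
force: [0.6, 0.2, -0.7]
width: 0.163
t 9.43 pos [0.4609 0.36   0.0606] yaw 8.3 tilt 0.13 F [ 0.6  0.2 -0.7] w 0.163 q [ 0.57  0.17  1.94 -0.    1.03  2.  ]
turn units [ 0.0122829  -0.01048015 -0.0458228 ]
shift units in final frame [-0.01 -0.17  1.12]
shift units now [-0.01 -0.17  1.12]
```

```bash
python3 -m inch '[[0,0,0,0,-0.17,0.4,8],[0,0,0,0,0,0.4,8],[0,0,0,0,0,0.25,8],[0,0,0,0,0,0,8],[0,0,0,0,0,0,8]]'; python3 d.py 0.460 0.365 0.026 8.7
```

```text
t: 10.05
tool_pos: [0.4609, 0.3651, 0.0279]
eef_rot: [0.001, 0.997, 0.072, 0.001]
force: [-0.1, -1.6, -1.1]
width: 0.158
t 10.05 pos [0.4609 0.3651 0.0279] yaw 8.3 tilt 0.18 F [-0.1 -1.6 -1.1] w 0.158 q [ 0.58  0.22  1.94 -0.    0.98  2.01]
turn units [ 0.00887806 -0.02032866 -0.05021901]
shift units in final frame [-0.03 -0.    0.06]
shift units now [-0.03 -0.    0.06]
```

```bash
python3 -m inch '[[0,0,0,0,0,0.06,8],[0,0,0,0,0,0,8],[0,0,0,0,0,0,36],[0,0,0,0,0,0,36],[0,0,0,0,0,-0.5,36],[0,0,0,0,0,-1,36],[0,0,0,0,0,-1,36],[0,0,0,0,0,-1,36],[0,0,0,0,0.4,-0.4,36]]'; python3 d.py 0.4845 -0.1068 0.12 14.5
python3 - <<'E'
from h import *
for n,b in(("scene",(300,250,430,370)),):
    im=cams.grab_frame(n);cv2.imwrite(f"pics/{n}_b3.png",cv2.resize(im[b[1]:b[3],b[0]:b[2]],None,fx=4,fy=4,interpolation=cv2.INTER_CUBIC))
E
```

```text
t: 11.18
tool_pos: [0.4634, 0.354, 0.152]
eef_rot: [-0.001, 0.997, 0.073, 0.004]
force: [-0.2, -0.8, -0.2]
width: 0.421
t 11.18 pos [0.4634 0.354  0.152 ] yaw 8.4 tilt 0.45 F [-0.2 -0.8 -0.2] w 0.421 q [ 0.56  0.05  1.89 -0.    1.19  1.99]
turn units [-0.00280602 -0.05562547 -0.76702314]
shift units in final frame [-3.16 15.05  1.07]
shift units now [-1.55 15.3   1.04]
```

View pics/scene_b3.png

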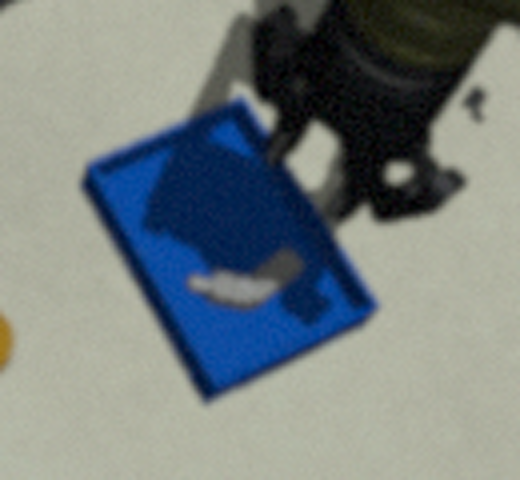

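The bent bolt lies flat in the tray at about zoom pixel (240,285), released. Next is the short bolt.

```bash
python3 -m inch '[[0,0,-0.77,0,0.7,0,40],[0,0,0,-0.15,1,0,40],[0,0,0,-0.15,1,0,40],[0,0,0,-0.2,1,0,40],[0,0,0,-0.2,1,0,40],[0,0,0,-0.2,1,0,40],[0,0,0,-0.2,1,0,40],[0,0,0,-0.2,1,0,40],[0,0,0,-0.2,1,0,40],[0,0,0,-0.2,1,0,40]]'; python3 d.py 0.4845 -0.1068 0.12 14.5
```

```text
t: 12.48
tool_pos: [0.4798, 0.0442, 0.1442]
eef_rot: [0.001, 0.992, 0.127, -0.002]
force: [0.5, -0.1, 0.2]
width: 0.465
t 12.47 pos [0.4798 0.0442 0.1442] yaw 14.6 tilt 0.29 F [ 0.5 -0.1  0.2] w 0.465 q [-0.02 -0.16  2.11 -0.    1.2   1.3 ]
turn units [0.00886097 0.0357834  0.0124596 ]
shift units in final frame [-1.11  4.91  0.81]
shift units now [-1.11  4.91  0.82]
```

```bash
python3 -m inch '[[0,0,0,-0.3,1,0.2,40],[0,0,0,-0.3,1,0.4,40],[0,0,0,-0.2,0.9,0.5,40],[0,0,0,-0.1,0.6,0.5,40],[0,0,0,0,0.2,0.5,40],[0,0,0,0,0,0,40],[0,0,0,0,0,0,40]]'; python3 d.py 0.4845 -0.1068 0.05 14.5
```

```text
t: 13.35
tool_pos: [0.4761, -0.0762, 0.0748]
eef_rot: [-0.0, 0.992, 0.124, -0.006]
force: [0.1, 0.3, 0.3]
width: 0.469
t 13.35 pos [ 0.4761 -0.0762  0.0748] yaw 14.3 tilt 0.69 F [0.1 0.3 0.3] w 0.469 q [-0.27 -0.06  2.15 -0.    1.06  1.06]
turn units [-0.01732133  0.08394749 -0.03045479]
shift units in final frame [0.02 1.06 0.83]
shift units now [0.03 1.06 0.82]
```

```bash
python3 -m inch '[[0,0.08,0,0,0.6,0,40],[0,0,0,0,0.45,0.3,40],[0,0,0,0,0,0.4,40],[0,0,0,0,0,0,40],[0,0,0,0,0,0,40]]'; python3 d.py 0.4845 -0.1068 0.024 14.5
python3 - <<'E'
from h import *
for n,b in(("scene",(195,140,320,260)),):
    im=cams.grab_frame(n);cv2.imwrite(f"pics/{n}_b4.png",cv2.convertScaleAbs(cv2.resize(im[b[1]:b[3],b[0]:b[2]],None,fx=5,fy=5,interpolation=cv2.INTER_CUBIC),alpha=1.6))
E
```

```text
t: 13.98
tool_pos: [0.4847, -0.1052, 0.0532]
eef_rot: [-0.001, 0.992, 0.126, 0.0]
force: [0.1, -0.0, -0.8]
width: 0.47
t 13.97 pos [ 0.4847 -0.1052  0.0532] yaw 14.5 tilt 0.15 F [ 0.1 -0.  -0.8] w 0.47 q [-0.32 -0.    2.14  0.    1.01  0.99]
turn units [-0.01848613 -0.00559927 -0.00621706]
shift units in final frame [-0.02  0.05  0.97]
shift units now [-0.02  0.05  0.97]
```

View pics/scene_b4.png

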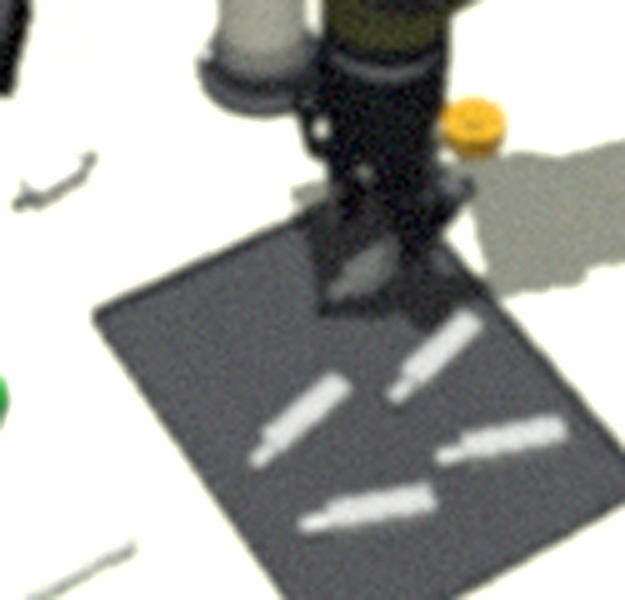

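The short bolt sits between the fingers at about zoom pixel (365,270). I'll descend and grip.

```bash
python3 -m inch '[[0,0,0,0,0.05,0.4,40],[0,0,0,0,0,0.35,40],[0,0,0,0,0,0.15,40],[0,0,0,0,0,0,40]]' 60;python3 d.py 0.4845 -0.1068 0.024 14.5
```

```text
t: 14.52
tool_pos: [0.4847, -0.1061, 0.024]
eef_rot: [-0.002, 0.992, 0.126, -0.0]
force: [0.8, 0.3, -0.2]
width: 0.469
t 14.53 pos [ 0.4847 -0.1061  0.024 ] yaw 14.5 tilt 0.18 F [ 0.8  0.3 -0.2] w 0.469 q [-0.33  0.05  2.15  0.    0.95  0.99]
turn units [-0.02223599 -0.00096464 -0.00252573]
shift units in final frame [-0.01  0.02  0.  ]
shift units now [-0.01  0.02  0.  ]
```

```bash
python3 -m inch '[[0,0,0,0,0,0,8],[0,0,0,0,0,0,8],[0,0,0,0,0,0,8],[0,0,0,0,0,0,8],[0,0,0,0,0,0,8],[0,0,0,0,0,-0.5,8],[0,0,0,0,0,-1,8],[0,0,0,0,0,-1,8],[0,0,0,0,0,-0.4,8],[0,0,0,0,0,0,8]]' 80; python3 d.py 0.470 0.290 0.12 14.5
python3 - <<'E'
from h import *
for n,b in(("scene",(195,100,320,245)),):
    im=cams.grab_frame(n);cv2.imwrite(f"pics/{n}_b5.png",cv2.convertScaleAbs(cv2.resize(im[b[1]:b[3],b[0]:b[2]],None,fx=4,fy=4,interpolation=cv2.INTER_CUBIC),alpha=1.6))
E
```

```text
t: 15.78
tool_pos: [0.4852, -0.1065, 0.1168]
eef_rot: [-0.001, 0.992, 0.126, 0.001]
force: [-0.9, -0.0, -0.6]
width: 0.159
t 15.78 pos [ 0.4852 -0.1065  0.1168] yaw 14.5 tilt 0.16 F [-0.9 -0.  -0.6] w 0.159 q [-0.33 -0.1   2.11  0.    1.13  0.99]
turn units [-0.01216718 -0.01595741 -0.00246364]
shift units in final frame [  2.82 -12.92  -0.11]
shift units now [  2.82 -12.93  -0.08]
```

View pics/scene_b5.png

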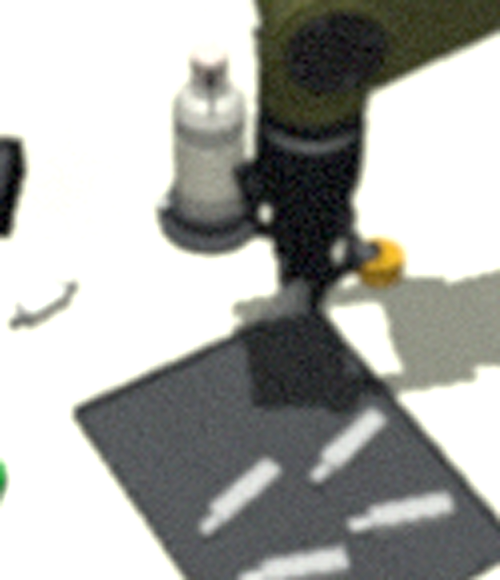

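The short bolt is held (opening 0.159) and has left the pan. On to the tray.

```bash
python3 -m inch '[[0,0,0,0.1,-0.6,-0.2,8],[0,0,0,0.2,-1,0,8],[0,0,0,0.22,-1,0,8],[0,0,0,0.22,-1,0,8],[0,0,0,0.22,-1,0,8],[0,0,0,0.22,-1,0,8],[0,0,0,0.22,-1,0,8],[0,0,0,0.22,-1,0,8],[0,0,0,0.22,-1,0,8],[0,0,0,0.22,-1,0,8]]'; python3 d.py 0.470 0.290 0.12 14.5
```

```text
t: 17.08
tool_pos: [0.4618, 0.2034, 0.1138]
eef_rot: [-0.004, 0.992, 0.126, -0.01]
force: [-0.1, -1.0, -0.2]
width: 0.161
t 17.07 pos [0.4618 0.2034 0.1138] yaw 14.4 tilt 1.22 F [-0.1 -1.  -0.2] w 0.161 q [ 0.3  -0.06  2.08  0.01  1.14  1.62]
turn units [-0.07353458  0.13365742 -0.00911847]
shift units in final frame [ 0.99 -2.73 -0.21]
shift units now [ 0.98 -2.73 -0.2 ]
```

```bash
python3 -m inch '[[0,0.1,0,0.4,-0.9,0,8],[0,0,0,0.3,-0.7,0,8],[0,0,0,0.2,-0.5,0.4,8],[0,0,0,0,-0.1,0.6,8],[0,0,0,0,0,0.3,8],[0,0,0,0,0,0,8],[0,0,0,0,0,0,8]]'; python3 d.py 0.470 0.290 0.027 14.5
```

```text
t: 17.95
tool_pos: [0.4633, 0.2796, 0.0678]
eef_rot: [-0.004, 0.992, 0.128, -0.009]
force: [0.3, -0.3, 0.0]
width: 0.161
t 17.95 pos [0.4633 0.2796 0.0678] yaw 14.7 tilt 1.09 F [ 0.3 -0.3  0. ] w 0.161 q [0.44 0.08 2.03 0.01 1.05 1.74]
turn units [-0.06593687  0.11944963  0.02876865]
shift units in final frame [ 0.3  -0.28  1.36]
shift units now [ 0.33 -0.27  1.36]
```

```bash
python3 -m inch '[[-0.06,0.12,0,0.3,-0.2,0.4,8],[0,0,0,0,0,0.5,8],[0,0,0,0,0,0.4,8],[0,0,0,0,0,0,8],[0,0,0,0,0,0,8]]'; python3 d.py 0.470 0.290 0.026 14.5
```

```text
t: 18.58
tool_pos: [0.4714, 0.2878, 0.0263]
eef_rot: [-0.0, 0.992, 0.128, 0.001]
force: [0.1, 0.4, -1.0]
width: 0.161
t 18.57 pos [0.4714 0.2878 0.0263] yaw 14.7 tilt 0.12 F [ 0.1  0.4 -1. ] w 0.161 q [ 0.45  0.16  2.02 -0.    0.96  1.77]
turn units [-0.00268877 -0.01449949  0.01930928]
shift units in final frame [-0.03 -0.08  0.01]
shift units now [-0.03 -0.08  0.01]
```

```bash
python3 -m inch '[[0,0,0,0,0,0,30],[0,0,0,0,0,0,30],[0,0,0,0,0,-0.4,30],[0,0,0,0,0,-1,30],[0,0,0,0,0,-1,30],[0,0,0,0,0,-1,30],[0,0,0,0,0.5,-1,10],[0,0,0,0,1,-1,0],[0,0,0,0,1,-1,0],[0,0,0,0,1,-0.5,0]]'; python3 d.py 0.4626 -0.2968 0.27 14.5
python3 - <<'E'
from h import *
for n,b in(("scene",(300,250,430,370)),):
    im=cams.grab_frame(n);cv2.imwrite(f"pics/{n}_b6.png",cv2.resize(im[b[1]:b[3],b[0]:b[2]],None,fx=4,fy=4,interpolation=cv2.INTER_CUBIC))
E
```

```text
t: 19.82
tool_pos: [0.4986, 0.1852, 0.2493]
eef_rot: [-0.001, 0.992, 0.13, 0.006]
force: [0.5, 0.7, -1.1]
width: 0.001
t 19.82 pos [0.4986 0.1852 0.2493] yaw 14.9 tilt 0.75 F [ 0.5  0.7 -1.1] w 0.001 q [ 0.25 -0.15  1.92  0.    1.36  1.56]
turn units [-0.00833785 -0.09279015  0.05025538]
shift units in final frame [-5.19 15.26 -0.69]
shift units now [-5.28 15.22 -0.78]
```

View pics/scene_b6.png

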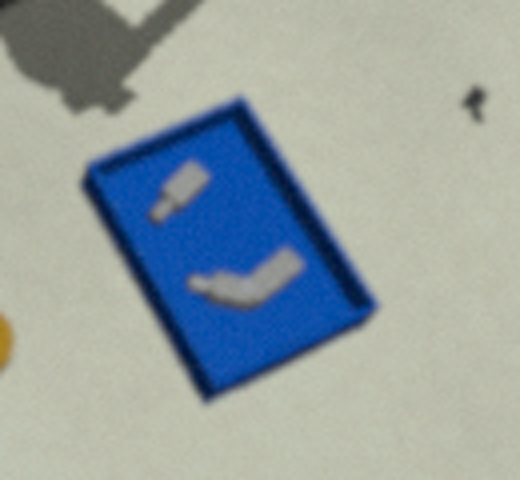

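Both scrap bolts lie flat in the tray: the short one at zoom pixel (180,190), the bent one at (245,280). Now the nozzle.

```bash
python3 -m inch '[[0,0,0,-0.35,1,-0.1,0],[0,0,0,-0.35,1,-0.1,0],[0,0,0,-0.35,1,-0.1,0],[0,0,0,-0.35,1,-0.1,0],[0,0,0,-0.35,1,-0.1,0],[0,0,0,-0.35,1,0,0],[0,0,0,-0.35,1,0,0],[0,0,0,-0.35,1,0,0],[0,0,0,-0.35,1,0,0],[0,0,0,-0.35,1,0,0]]'; python3 d.py 0.4626 -0.2968 0.25 14.5
```

```text
t: 21.12
tool_pos: [0.4742, -0.1412, 0.2765]
eef_rot: [0.001, 0.991, 0.13, 0.017]
force: [-0.7, 0.3, 0.5]
width: 0.001
t 21.12 pos [ 0.4742 -0.1412  0.2765] yaw 14.9 tilt 1.9 F [-0.7  0.3  0.5] w 0.001 q [-0.41 -0.26  1.97  0.02  1.41  0.9 ]
turn units [ 0.04184294 -0.23420231  0.05016496]
shift units in final frame [-1.67  4.92  0.88]
shift units now [-1.74  4.91  0.86]
```

```bash
python3 -m inch '[[0,-0.2,0,-0.35,1,0,0],[0,0,0,-0.35,1,0,0],[0,0,0,-0.35,0.9,0.2,0],[0,0,0,-0.2,0.7,0.2,0],[0,0,0,0,0.2,0.2,0],[0,0,0,0,0,0,0],[0,0,0,0,0,0,0]]'; python3 d.py 0.4626 -0.2968 0.23 14.5
```

```text
t: 22.0
tool_pos: [0.4673, -0.2647, 0.2622]
eef_rot: [0.004, 0.992, 0.129, 0.005]
force: [0.9, 1.2, 0.2]
width: 0.0
t 22.0 pos [ 0.4673 -0.2647  0.2622] yaw 14.8 tilt 0.71 F [0.9 1.2 0.2] w 0.0 q [-0.62 -0.14  1.89  0.    1.38  0.7 ]
turn units [ 0.06143737 -0.06392621  0.03702243]
shift units in final frame [-0.42  1.    1.07]
shift units now [-0.43  0.98  1.08]
```

```bash
python3 -m inch '[[0.06,-0.06,0,-0.3,0.6,0.3,0],[0,0,0,-0.1,0.4,0.4,0],[0,0,0,0,0,0.2,0],[0,0,0,0,0,0,0],[0,0,0,0,0,0,0]]'; python3 d.py 0.4626 -0.2968 0.21 14.5
python3 - <<'E'
from h import *
for n,b in(("scene",(210,70,290,170)),("top",(290,170,400,260))):
    im=cams.grab_frame(n);cv2.imwrite(f"pics/{n}_n1.png",cv2.convertScaleAbs(cv2.resize(im[b[1]:b[3],b[0]:b[2]],None,fx=6,fy=6,interpolation=cv2.INTER_CUBIC),alpha=1.5))
E
```

```text
t: 22.62
tool_pos: [0.4633, -0.2978, 0.2329]
eef_rot: [-0.001, 0.992, 0.129, -0.0]
force: [0.7, -0.4, -1.0]
width: 0.002
t 22.62 pos [ 0.4633 -0.2978  0.2329] yaw 14.9 tilt 0.08 F [ 0.7 -0.4 -1. ] w 0.002 q [-0.67 -0.08  1.89  0.    1.34  0.64]
turn units [-0.00981307  0.00254862  0.04687143]
shift units in final frame [-0.01 -0.04  0.76]
shift units now [-0.01 -0.04  0.76]
```

View pics/scene_n1.png

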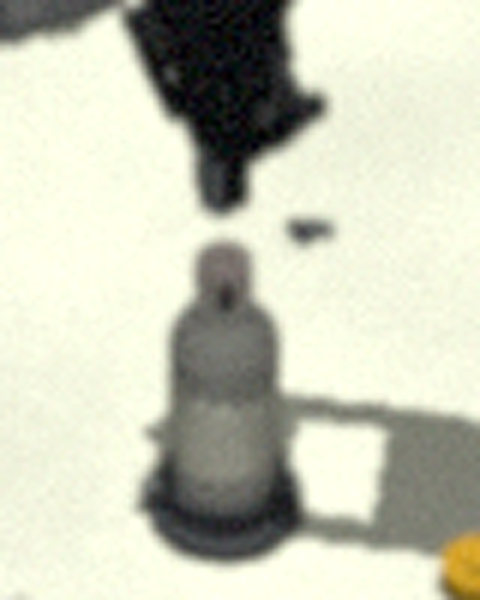

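View pics/top_n1.png

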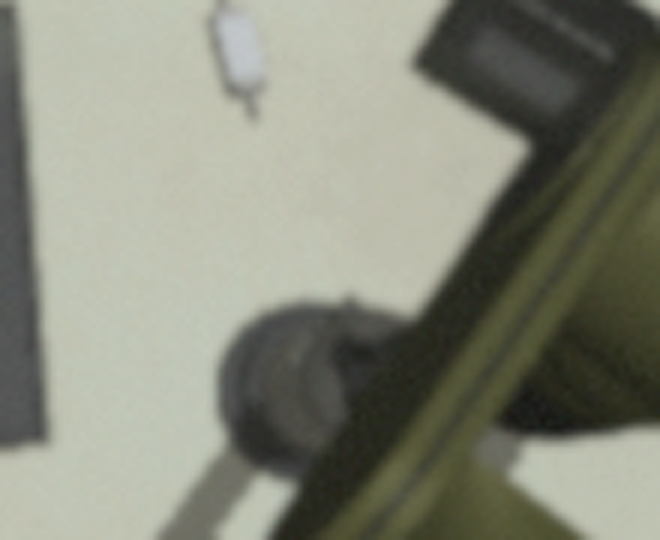

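The fingertips are centred above the cap: fingers at (222,190) and cap at (222,262) in the scene zoom. I'll approach gently.

```bash
python3 -m inch '[[0,0,0,0,-0.04,0.3,0],[0,0,0,0,0,0.3,0],[0,0,0,0,0,0.25,0],[0,0,0,0,0,0,0]]'; python3 d.py 0.4626 -0.2968 0.2 14.5;python3 -m inch '[[0,0,0,0,0,0.08,0],[0,0,0,0,0,0.08,0],[0,0,0,0,0,0,0]]'; python3 d.py 0.4626 -0.2968 0.193 14.5
```

```text
t: 23.22
tool_pos: [0.4631, -0.2959, 0.2059]
eef_rot: [-0.0, 0.992, 0.13, -0.0]
force: [-0.3, 0.1, 0.6]
width: -0.003
t 23.23 pos [ 0.4631 -0.2959  0.2059] yaw 14.9 tilt 0.05 F [-0.3  0.1  0.6] w -0.003 q [-0.67 -0.07  1.92  0.    1.29  0.64]
turn units [-0.00683578  0.00021221  0.05386528]
shift units in final frame [-0.02  0.02  0.2 ]
shift units now [-0.02  0.03  0.2 ]
t: 23.6
tool_pos: [0.4634, -0.2962, 0.2013]
eef_rot: [-0.0, 0.992, 0.13, 0.0]
force: [0.7, 0.2, 0.2]
width: 0.0
t 23.6 pos [ 0.4634 -0.2962  0.2013] yaw 14.9 tilt 0.03 F [0.7 0.2 0.2] w 0.0 q [-0.67 -0.06  1.92  0.    1.28  0.64]
turn units [-0.0013184  -0.00393549  0.05325154]
shift units in final frame [-0.03  0.01  0.28]
shift units now [-0.03  0.01  0.28]
```

```bash
python3 -m inch '[[0,0,0,0,0,0.1,0],[0,0,0,0,0,0,0]]'; python3 -m inch '[[0,0,0,0,0,0.06,0],[0,0,0,0,0,0,0]]'
```

```text
t: 23.85
tool_pos: [0.4636, -0.2963, 0.1996]
eef_rot: [0.0, 0.992, 0.13, 0.0]
force: [-2.3, 0.8, 4.2]
width: -0.005
t: 24.1
tool_pos: [0.4637, -0.2964, 0.1987]
eef_rot: [0.0, 0.992, 0.13, 0.001]
force: [-2.2, 0.7, 4.3]
width: -0.0
```

```bash
python3 -m inch '[[0,0,0,0,0,0.05,0],[0,0,0,0,0,0,0]]'
```

```text
t: 24.35
tool_pos: [0.4638, -0.2964, 0.1978]
eef_rot: [0.0, 0.992, 0.13, 0.001]
force: [-2.1, 2.1, 5.2]
width: -0.003
```

```bash
python3 -m inch '[[0,0,0,0,0,0.1,0],[0,0,0,0,0,0.05,0],[0,0,0,0,0,0,0]]'; python3 -m inch '[[0,0,0,0,0,0.08,0],[0,0,0,0,0,0.05,0],[0,0,0,0,0,0,0]]'
```

```text
t: 24.72
tool_pos: [0.4638, -0.2965, 0.1953]
eef_rot: [0.001, 0.992, 0.13, 0.001]
force: [-3.3, 2.2, 8.3]
width: 0.002
t: 25.1
tool_pos: [0.4639, -0.2965, 0.1945]
eef_rot: [0.001, 0.992, 0.13, 0.001]
force: [-3.9, 3.0, 7.9]
width: 0.003
```

```bash
python3 -m inch '[[0,0,0,0,0,0.1,0],[0,0,0,0,0,0.08,0]]'; python3 -m inch '[[0,0,0,0,0,0.12,0],[0,0,0,0,0,0.12,0]]'
```

```text
t: 25.35
tool_pos: [0.464, -0.2966, 0.1929]
eef_rot: [0.001, 0.991, 0.13, 0.001]
force: [-7.0, 6.0, 17.4]
width: -0.001
t: 25.6
tool_pos: [0.4641, -0.2967, 0.1929]
eef_rot: [0.001, 0.991, 0.13, 0.0]
force: [-9.1, 6.2, 19.7]
width: -0.001
```

The cap is on its stop: z stays at 0.1929 and the force has jumped to about 18–20 N. I'll hold it there, then release.

```bash
python3 -m inch '[[0,0,0,0,0,0.12,0],[0,0,0,0,0,0.12,0],[0,0,0,0,0,0.12,0],[0,0,0,0,0,0.12,0],[0,0,0,0,0,0.12,0],[0,0,0,0,0,0.12,0],[0,0,0,0,0,0.12,0]]'
python3 - <<'E'
from h import *
n,b="scene",(210,70,290,170)
im=cams.grab_frame(n);cv2.imwrite(f"pics/{n}_n2.png",cv2.convertScaleAbs(cv2.resize(im[b[1]:b[3],b[0]:b[2]],None,fx=6,fy=6,interpolation=cv2.INTER_CUBIC),alpha=1.5))
E
python3 -m inch '[[0,0,0,0,0,-0.1,0],[0,0,0,0,0,-0.2,0],[0,0,0,0,0,-0.2,0],[0,0,0,0,0,-0.4,0],[0,0,0,0,0,-0.8,0],[0,0,0,0,0,-1,0],[0,0,0,0,0,-1,0],[0,0,0,-1,0,-0.5,0],[0,0,0,-1,0,0,0],[0,0,0,-1,0,0,0]]'
python3 -m inch '[[0,0,0,-0.5,0.5,0,0],[0,0,0,0,0.8,0,0],[0,0,0,0,1,0,0],[0,0,0,0,1,0,0],[0,0,0,0,1,0,0],[0,0,0,0,0.5,0,0],[0,0,0,0,0,0,0],[0,0,0,0,0,0,0]]'
python3 - <<'E'
from h import *
for n in("top","scene"):
    im=cams.grab_frame(n);cv2.imwrite(f"pics/{n}_end.png",cv2.convertScaleAbs(cv2.resize(im,(800,600),interpolation=cv2.INTER_CUBIC),alpha=1.4)); cv2.imwrite(f"pics/{n}_endraw.png",im)
E
```

```text
t: 26.48
tool_pos: [0.4641, -0.2967, 0.1929]
eef_rot: [0.001, 0.991, 0.131, -0.001]
force: [-7.9, 6.1, 19.3]
width: 0.002
t: 27.78
tool_pos: [0.3765, -0.3201, 0.324]
eef_rot: [0.001, 0.991, 0.133, -0.001]
force: [0.2, 0.0, -1.0]
width: 0.003
t: 28.78
tool_pos: [0.3984, -0.4671, 0.3266]
eef_rot: [0.002, 0.991, 0.131, 0.0]
force: [-0.2, 0.1, -0.2]
width: 0.004
```

View pics/top_end.png

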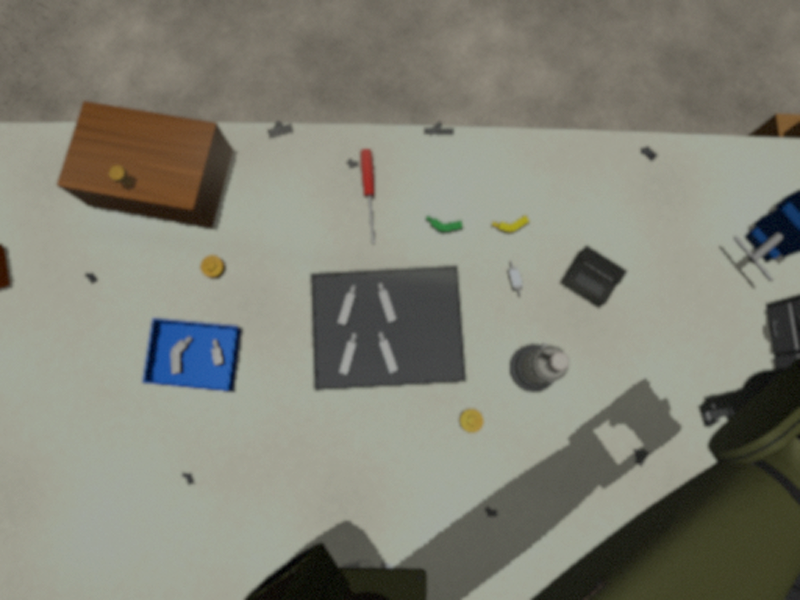

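View pics/scene_end.png

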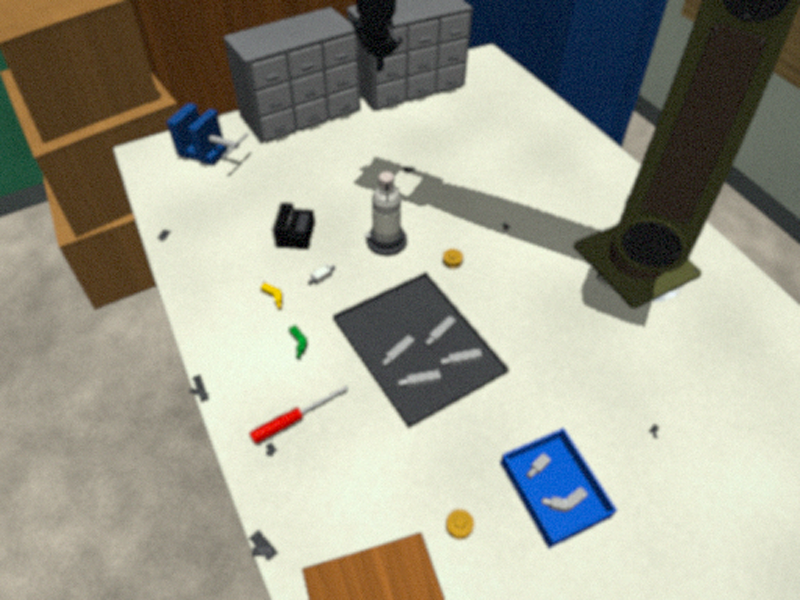

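View pics/scene_n2.png

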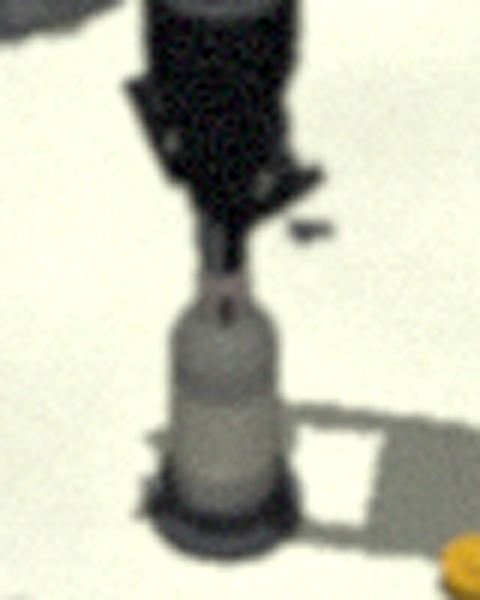

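The pictures show both scrap bolts in the tray, the four good bolts in the pan and the cap up again. I'll compare start and end numerically, then hand in.

```bash
python3 - <<'E'
from h import *
for n,rs in(("top",dict(goods=(200,172,262,248),cap=(345,218,368,246),fuse=(318,160,340,192),reader=(358,155,402,198),pa=(290,258,312,280),pb=(125,160,148,180),driver=(225,90,245,160))),("scene",dict(cap=(235,105,262,168),fuse=(192,165,216,184)))):
    a=cv2.imread(f"pics/{n}_raw.png",0).astype(np.float32);b=cv2.imread(f"pics/{n}_endraw.png",0).astype(np.float32)
    for k,(x0,y0,x1,y1) in rs.items():
        print(n,k,np.round(cv2.phaseCorrelate(a[y0:y1,x0:x1].copy(),b[y0:y1,x0:x1].copy())[0],2),np.abs(a-b)[y0:y1,x0:x1].max())
print(env.get_obs()["t"],env.get_obs()["force"]); env.close_job()
E
```

```text
top goods [0.03 0.05] 5.0
top cap [0.03 0.05] 5.0
top fuse [ 0.01 -0.15] 5.0
top reader [0.49 0.45] 6.0
top pa [0.07 0.01] 5.0
top pb [-0.12 -0.06] 4.0
top driver [-0.07 -0.1 ] 6.0
scene cap [0.37 0.41] 93.0
scene fuse [ 0.26 -0.15] 12.0
28.875 [ 0.32827968 -0.12913461  0.11169845]
the job is handed in; nothing more can be done
```

I put both scrap bolts in the blue coin tray, then pressed the nozzle cap down to its stop and let it spring back. The job is handed in at about 29 s of the 61 s limit.

- **Bolts:** the bent bolt went in first, then the short one. The end pictures show both lying flat in the tray.
- **Nozzle cap:** the tool came to rest at z = 0.193 m, as expected for a full press, with the vertical force at about 19 N. It stayed there for about 1 s, then I lifted slowly and moved the arm clear.
- **Undisturbed things:** in the top camera's start and end pictures, the four good bolts, the raised cap, both pulleys, the fuse, the reader and the driver differ only at noise level, at most 6 grey levels.

**Checks that disagreed:**
- **Scene camera:** its picture of the canister area changed by up to 93 grey levels. I put this down to the arm's moved shadow, but did not confirm it. The cap looks up in that picture too.
- **Reader:** the computed shift came out at 0.5 px, although its pixels barely changed.
- **Bolt positions:** the two cameras put the bolts 3–5 mm apart, so I used the average, and both grips held.

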